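# Fit the filter slide and hold the cuvette in the photometer's beam

### The job

Slide the wide filter slide from its stand down into the slot on top of the photometer's lamp block until it is fully home, and let go of it. Then take the long, tall cuvette out of the rack, touching it with the fingers on its frosted faces only and never on its clear windows, and hold it upright and still in mid-air in the middle of the photometer's open gap, centred on the beam with the clear windows facing the lamp and the detector; finish while still holding it there. Leave everything else where it stands.

Things in the scene. Friction and masses are not known exactly. Their poses are not given: they have to be found in the camera images.
- photometer: White photometer fixed to the bench: two blocks 90 mm high and 100 mm wide (its x) with a 90 mm gap between, on a base plate 10 mm thick. Origin: on the bench under mid-gap. Its y axis runs along the beam: the lamp block (slot in its top, cooling slits) fills y = +45 to +135 mm, the detector block y = -45 to -115 mm. A dark nozzle, 22 mm across, stands 6 mm into the gap from each.
- beam (a point): Middle of the photometer's gap on the beam: half-way between the two nozzles, 65 mm above the bench (55 mm above the base plate). Axes as the photometer's: y along the beam, z up.
- slot (a point): Centre of the mouth of the filter slot, in the flat top of the lamp block, 90 mm above the bench. Axes as the photometer's: the slot is 49 mm long along x, 9 mm wide along y, 60 mm deep, with a 3 mm chamfer round the mouth.
- filter_center (a point): The wide filter slide, a loose upright aluminium slab 46 mm wide (its y), 6 mm thick (x), 100 mm tall (z), 45 g, black ribs near its top, foot narrowed to 4 x 40 mm over 5 mm. This point: its centre, 50 mm above the foot. Same either way round. Starts in a slot of the stand, foot 10 mm above the bench; fully home its foot is 30 mm above the bench, its top 40 mm above the lamp block.
- spare_center (a point): A narrower slide, 30 mm wide, otherwise like the filter slide, in the stand's other slot; not needed, to be left there. Centre, 50 mm above its foot.
- stand: Fixed grey stand for slides, 44 mm (x) by 150 mm (y), 40 mm high, with two upright slots 30 mm deep, 8 mm wide along x and 48 mm long along y, at y = +40 and -40 mm. Origin: centre of its underside.
- cuvette_center (a point): The long, tall cuvette: glass cell 20 mm thick (its x), 41 mm long (y), 64 mm tall (z), 56 g, white stopper flush in its top. The broad faces (x = +-10 mm) are frosted, the narrow ends (y = +-20.5 mm) are clear windows. This point: its centre, 32 mm above its underside. Same either way round. Starts upright in a pocket of the rack, underside 5 mm above the bench.
- cuvette_frosted: The two frosted broad sides of the long cuvette, the only faces the fingers may touch. Origin: centre of the cuvette's underside, axes as the cuvette's.
- cuvette_windows: The two clear end windows of the long cuvette, 15.5 mm wide, standing 0.5 mm proud of the frosted plates' ends at y = +20.5 and -20.5 mm. Not to be touched by the fingers. Origin: centre of the cuvette's underside, axes as the cuvette's.
- small_center (a point): A small cuvette, 20 x 20 mm and 45 mm tall, in the rack's other pocket; not needed, to be left there. Centre, 22.5 mm above its underside.
- rack: Fixed grey cuvette rack, flat, 50 mm (x) by 150 mm (y), 17 mm high, with two pockets 12 mm deep, 23 mm along x and 44 mm along y, at y = +36 and -36 mm. Origin: centre of its underside.
- jar: Bystander: glass staining jar with lid, 79 x 66 mm, 59 mm high with its knob; stays where it is. Origin: centre of its underside.
- bottle: Bystander: glass bottle with a blue cap, 56 mm across, 110 mm high; stays where it is. Origin: centre of its underside.
- tubes: Bystander: blue tube rack with four capped tubes, 70 x 110 mm, 78 mm high; stays where it is. Origin: centre of its underside.
Things that resemble listed ones, but are neither listed nor needed, are in the scene too. What is shaped like the part that bears filter_center but orange is not meant. Leave any yellow look-alike of the part that bears cuvette_center alone.

How it is judged:
On the way, in this order (a step that is already met when the one before it is completed fails the run):
1. the wide filter slide is fully home in the lamp block's slot and let go (z of filter_center in the frame of slot below -0.007 m and horizontal distance between filter_center and slot below 0.006 m and angle between the x axis of filter_center and the y axis of slot, either way round below 0.15 rad and contact force between the fingers and filter below 0.2 N), for 0.2 s.
2. the long cuvette is lifted clear of the rack, gripped by its frosted faces (contact force between the fingers and cuvette_frosted above 1 N and height (world z) of cuvette_center above 0.06 m and contact force between each of cuvette_frosted, cuvette_windows and photometer below 0.2 N and contact force between each of cuvette_frosted, cuvette_windows and rack below 0.2 N), for 0.2 s.
At the end, for the whole second after the job is handed in: Slide home within 3 mm and let go. Cuvette held still by its frosted faces, free of photometer and rack: centre within 6 mm of the beam sideways, 12 mm in height, 15 mm of mid-gap along the beam; windows along the beam within 0.15 rad, upright within 0.12 rad; others within 20 mm (z of filter_center in the frame of slot below -0.007 m and horizontal distance between filter_center and slot below 0.006 m and angle between the x axis of filter_center and the y axis of slot, either way round below 0.15 rad and x of cuvette_center in the frame of beam between -0.006 and 0.006 m and y of cuvette_center in the frame of beam between -0.015 and 0.015 m and z of cuvette_center in the frame of beam between -0.012 and 0.012 m and angle between the y axis of cuvette_center and the y axis of beam, either way round below 0.15 rad and angle between cuvette_center's own z axis and vertical below 0.12 rad and contact force between the fingers and cuvette_frosted above 1 N and contact force between each of cuvette_frosted, cuvette_windows and photometer below 0.2 N and contact force between each of cuvette_frosted, cuvette_windows and rack below 0.2 N and contact force between the fingers and cuvette_windows below 0.3 N and linear speed of cuvette_frosted below 0.02 m/s); the arm keeps its last pose, push and grip.
It fails at once if a finger or the arm touches a clear window of the long cuvette (contact force between any of the fingers, the arm and cuvette_windows above 0.3 N).
It fails at once if the spare slide or the small cuvette is moved more than 20 mm (distance of any of spare_center, small_center from where it was at the start of the episode above 0.02 m).
It fails at once if the jar, the bottle or the tube rack is moved more than 20 mm (distance of any of jar, bottle, tubes from where it was at the start of the episode above 0.02 m).
It also fails if it takes over 64 s, if anything falls off the work surface, if the arm or the gripper's body presses on something with over 40 N, if the wrist force passes 120 N, or if a joint passes its speed limit or range.

### The arm

A 6-joint arm with a two-finger parallel gripper is mounted at the origin on the work surface. World frame = base frame: x ahead of the robot, y to its left, z up, the work surface at z = 0. Lengths are in m, angles in rad, forces in N, time in s.
With the tool pointing down it reaches from about 0.375 to 0.9 m from the base axis. Payload 3.1 kg.
Tool frame: the origin (TCP) lies between the finger pads; the fingertips stand 25 mm ahead of it and the grasp point (between the pads) lies 6 mm ahead of it; y points along the fingers, x is the direction in which the jaws open and shut, and the axes are right-handed (so a half turn about y gives the same grasp; the last joint's range is limited). The gripper opens to 85 mm and grips with 20 to 120 N. Pads are 22 mm wide; open, the fingers measure 114 mm over their backs; the gripper's body (76 mm by 85 mm) begins 54 mm behind the grasp point. The pads swing forward as they close: fully open they stand 13 mm farther back than shut.
Start: joints at [1.022, 0.527, 1.433, -0, 1.181, -0.178], TCP at [0.226, 0.583, 0.256] pointing down, gripper open.
Joint ranges: [-3.08, 3.08], [-0.75, 2.2], [0.22, 2.44], [-1.43, 4.57], [0, 2.65], [-2.85, 2.85]. Speed limits (rad/s): [2.79, 2.79, 3.14, 3.14, 3.14, 3.14].

### API

Orientations are given as a unit quaternion [w, x, y, z].
In Python, from plant import bot gives the robot as it stands.
- The arm moves only by the tool apply_moves, never from a script. Its argument "targets" is a list of rows, each a list of 3 entries, a list of its own where there are three numbers: the closure in counts, from 0 (fully open) to 255 (shut), then the shift along the tool's x, y, z in m, then the turn, a rotation vector about the tool's x, y, z in rad. A call has 1 to 5 rows; each row is the pose to reach, as a shift and turn from the pose measured when the call began, along the tool's axes at that moment; what a row does not reach only later rows make up. A row lasts 1/8 s, in which the tool goes at most 62.5 mm and 10.7 degrees, less where a joint would pass 70% of its speed; a pose out of reach is approached as far as the arm can. A call with a gripper value outside its range is refused whole. The fingers move at their own pace and stop on an object; "newtons" is the grip in N (left out, the last holds). Time passes only in rows, so rows that repeat a pose let the fingers close. It gives the time, the measured TCP pose, the force and the opening at its end, in the units of the state.
- bot.sense(): the state, without advancing time (a new reading comes with each control period).
- bot.grab_frame(name): name is "side" or "top" or "wrist"; returns the picture (400x640x3 uint8, red, green, blue); there is no depth.
- bot.get_calibration(name): a dict with "mtx" (3x3 intrinsics, pixels), "T" (4x4, takes a point from camera to world coordinates); the wrist camera has in their place "mount" (4x4, takes a point from camera to tool coordinates, whose origin is the TCP and whose axes are the tool frame's). Camera axes: x right, y up, looking along -z (the intrinsics and any distortion apply to the point x, -y, -z); pixel columns grow to the right and rows downward; lengths in m; the calibration is good to about 2 mm. A picture is of the moment at which its call begins: read the wrist's pose just before it. get_calibration takes no time and is no camera call.
- bot.close_job(): hands the job in, once; it reports no verdict.
The state is a dict: "t": time; "joint_positions": joint angles; "joint_velocities": joint speeds; "effort": joint torques, N m; "tcp_pos": TCP position; "tcp_rot": TCP orientation; "contact_force": force on the tool from outside, world axes, zero at the start; "torque": the same for the moment, N m; "finger_gap": finger opening in m.
Only numpy, scipy, OpenCV 4.12 (cv2) and the standard library are available. Lean on these libraries where they do the work, as an engineer would, in place of code of your own. Each camera call takes 0.05 s, during which the arm holds its last target.

## Working session

There is one attempt and no reset: what is moved stays moved. The work goes in short steps, Python scripts to look and compute and a tool call to move; the robot and the scene stay as the last step left them, time stands still between calls to the robot, and variables do not carry over. Pictures are saved under pics/ and viewed, and the job is handed in when it is done.

Besides the shell and the picture viewer there is one more tool, called after "Request:" by a JSON object that holds its "op" and its "data", one argument or row to a line. apply_moves: Moves the arm, as the interface text tells. Its arguments: {"type":"object","properties":{"targets":{"type":"array"},"newtons":{"type":"number"}},"required":["targets"]}

```bash
ls; mkdir -p pics
python3 - <<'E'
from plant import bot
import cv2
s=bot.sense(); print(s)
for n in ["side","top","wrist"]:
    c=bot.get_calibration(n); print(n,c)
    cv2.imwrite(f"pics/{n}0.png",bot.grab_frame(n)[:,:,::-1])
E
```

```text
pics
{'t': 0.0, 'joint_positions': array([ 1.02152455e+00,  5.28474264e-01,  1.43390015e+00,  3.07507924e-05,
        1.18141338e+00, -1.78479385e-01]), 'joint_velocities': array([-0.00083939, -0.00105053,  0.00051538, -0.00297399,  0.00080913,
       -0.00144124]), 'effort': array([-3.29338018e-04, -4.42357600e+01, -1.78020197e+01, -2.48314154e-04,
        8.41474277e-03, -7.00795070e-06]), 'tcp_pos': array([0.22607232, 0.58196813, 0.25532928]), 'tcp_rot': array([-0.58329324,  0.58390998,  0.39854774, -0.39997229]), 'contact_force': array([ 0.11647049, -0.34454915, -0.30349   ]), 'torque': array([ 0.00332616,  0.00542179, -0.0121794 ]), 'finger_gap': 0.08553376352523381}
side {'mtx': array([[430.51840412,   0.        , 322.28664109],
       [  0.        , 430.51840412, 204.09030084],
       [  0.        ,   0.        ,   1.        ]]), 'T': array([[ 0.70174018,  0.47836119, -0.52795008,  0.03179236],
       [-0.71220297,  0.45220135, -0.53691794, -0.52313513],
       [-0.01810096,  0.75278451,  0.65801811,  0.73784895],
       [ 0.        ,  0.        ,  0.        ,  1.        ]])}

[... 237 characters left out ...]
   [-0.99988295, -0.00854186,  0.01269358,  0.01387664],
       [ 0.01196404,  0.08062722,  0.99667252,  1.49996903],
       [ 0.        ,  0.        ,  0.        ,  1.        ]])}
wrist {'mtx': array([[293.60025223,   0.        , 323.82783312],
       [  0.        , 293.60025223, 201.46546876],
       [  0.        ,   0.        ,   1.        ]]), 'mount': array([[ 9.99999917e-01, -2.43295519e-04,  3.26410731e-04,
         7.32573098e-04],
       [ 3.83244633e-04,  2.92119292e-01, -9.56381813e-01,
        -1.17149641e-01],
       [ 1.37332538e-04,  9.56381859e-01,  2.92119361e-01,
         7.32881456e-02],
       [ 0.00000000e+00,  0.00000000e+00,  0.00000000e+00,
         1.00000000e+00]])}
```

View pics/side0.png

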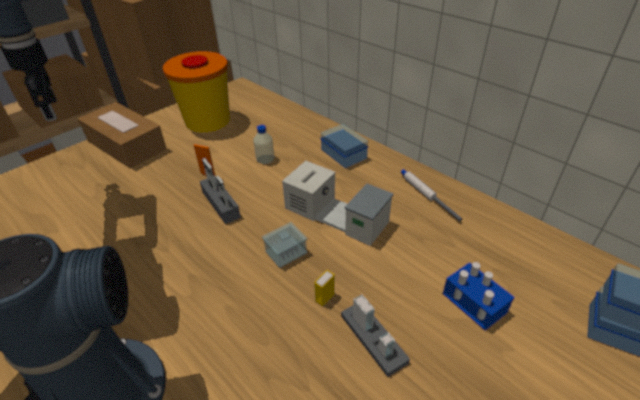

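View pics/top0.png

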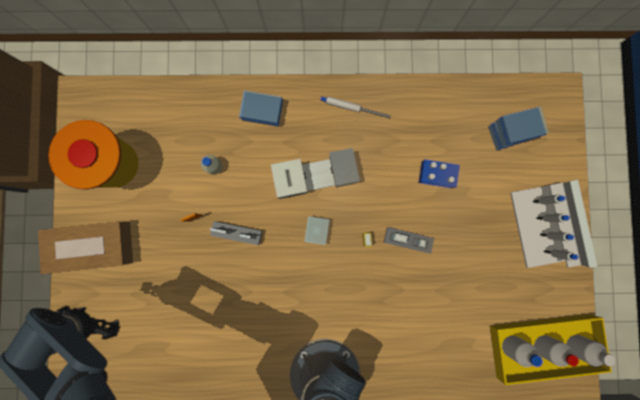

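View pics/wrist0.png

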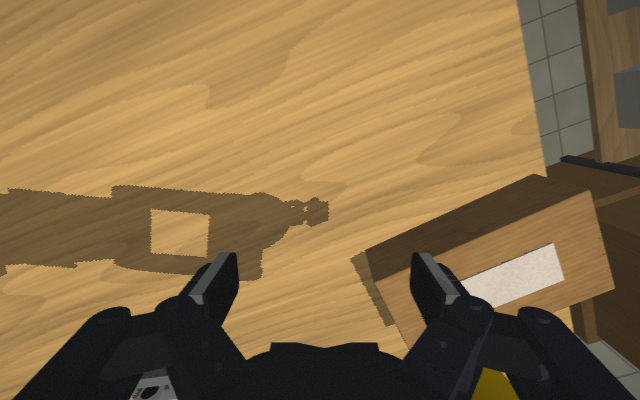

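Run:
```python
import cv2,numpy as np
t=cv2.imread("pics/top0.png"); s=cv2.imread("pics/side0.png")
def cr(im,x0,y0,x1,y1,k,n): cv2.imwrite("pics/"+n,cv2.resize(im[y0:y1,x0:x1],None,fx=k,fy=k,interpolation=cv2.INTER_CUBIC))
cr(t,170,140,450,260,2.85,"c_top.png")
cr(s,180,130,420,380,2.4,"c_side.png")
```

```text
(no output)
```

View pics/c_top.png

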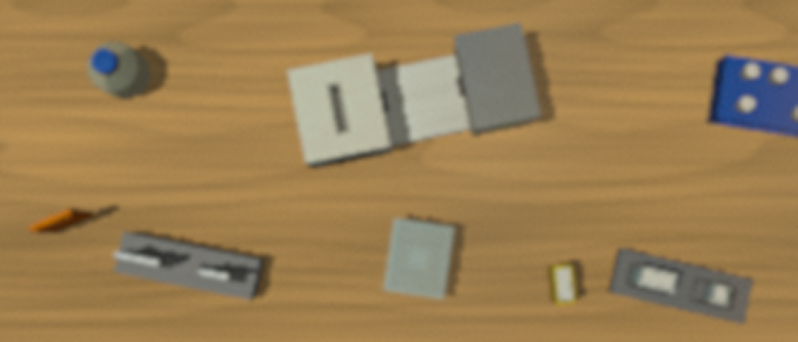

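View pics/c_side.png

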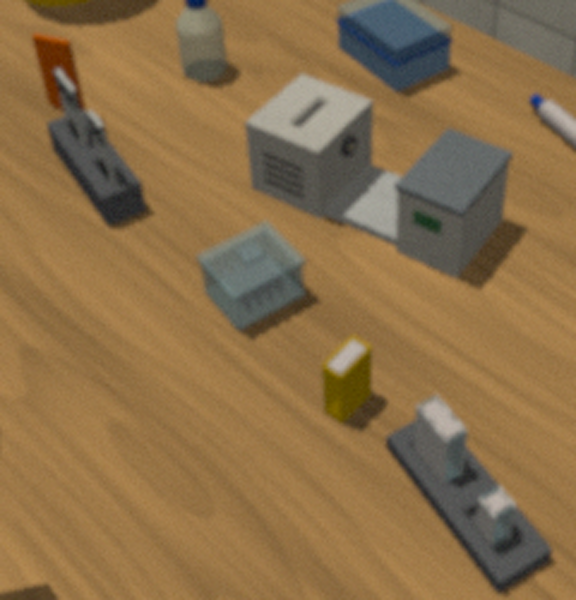

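```bash
cat > h.py <<'E'
from plant import bot
import numpy as np, cv2
from scipy.optimize import least_squares
from scipy.spatial.transform import Rotation as R
CAL={n:bot.get_calibration(n) for n in ["side","top","wrist"]}
def q2R(q): return R.from_quat([q[1],q[2],q[3],q[0]]).as_matrix()
def camT(n,s=None):
    c=CAL[n]
    if n!="wrist": return c["T"]
    T=np.eye(4);T[:3,:3]=q2R(s["tcp_rot"]);T[:3,3]=s["tcp_pos"]; return T@c["mount"]
def proj(P,n,T):
    P=np.atleast_2d(P); p=(P-T[:3,3])@T[:3,:3]; K=CAL[n]["mtx"]
    return np.c_[K[0,0]*p[:,0]/-p[:,2]+K[0,2], K[1,1]*-p[:,1]/-p[:,2]+K[1,2]]
def ray(uv,n,T):
    K=CAL[n]["mtx"]; d=np.array([(uv[0]-K[0,2])/K[0,0],-(uv[1]-K[1,2])/K[1,1],-1.])
    return T[:3,3],T[:3,:3]@d
def atz(uv,n,T,z):
    o,d=ray(uv,n,T); return o+d*(z-o[2])/d[2]
def tri(obs): # [(uv,n,T)]
    A=np.zeros((3,3));b=np.zeros(3)
    for uv,n,T in obs:
        o,d=ray(uv,n,T); d=d/np.linalg.norm(d); M=np.eye(3)-np.outer(d,d);A+=M;b+=M@o
    return np.linalg.solve(A,b)
def Rz(a): return R.from_euler('z',a).as_matrix()
def fit(pts,x0,freez=False): # pts:[(local xyz,uv,n,T)]
    def f(p):
        M=Rz(p[2]); o=np.array([p[0],p[1],p[3] if freez else 0])
        return np.concatenate([(proj(M@np.array(l)+o,n,T)[0]-uv) for l,uv,n,T in pts])
    r=least_squares(f,list(x0)+([0.] if freez else []),loss='soft_l1'); return r.x,np.round(r.fun.reshape(-1,2),1)
def snap(name,n):
    s=bot.sense(); im=bot.grab_frame(n); cv2.imwrite(f"pics/{name}.png",im[:,:,::-1])
    import pickle; pickle.dump(s,open(f"pics/{name}.pkl","wb")); return s,im
E
cat > g.py <<'E'
from h import *
tp=lambda u,v:np.array([u/2.85+170-.3,v/2.85+140-.3]); sd=lambda u,v:np.array([u/2.4+180-.3,v/2.4+130-.3])
TT=camT("top");TS=camT("side")
t=lambda l,u,v:(l,tp(u,v),"top",TT); s=lambda l,u,v:(l,sd(u,v),"side",TS)
h=.09
ph=[t((.05,.135,h),287,70),t((.05,.045,h),373,54),t((-.05,.045,h),392,150),t((-.05,.135,h),308,165),
t((.05,-.045,h),455,34),t((.05,-.115,h),520,25),t((-.05,-.115,h),542,118),t((-.05,-.045,h),473,133),
s((.05,.135,h),304,74),s((.05,.045,h),372,101),s((-.05,.045,h),319,150),s((-.05,.135,h),248,122),
s((.05,-.045,h),448,130),s((.05,-.115,h),511,157),s((-.05,-.115,h),462,210),s((-.05,-.045,h),398,184)]
st=[t((.022,.075,.04),127,232),t((.022,-.075,.04),265,256),t((-.022,-.075,.04),255,297),t((-.022,.075,.04),115,270),
s((.022,-.075,.04),140,187),s((-.022,-.075,.04),108,203)]
rk=[t((.025,.075,.017),622,248),t((.025,-.075,.017),750,276),t((-.025,-.075,.017),742,322),t((-.025,.075,.017),612,292),
s((-.025,.075,.017),388,438),s((-.025,-.075,.017),500,577),s((.025,-.075,.017),551,549)]
for n,p in [("ph",ph),("st",st),("rk",rk)]:
    for z in (0,1):
        x,f=fit(p,(.6,0,0),z); print(n,np.round(x,4)); 
    print(f.tolist())
s0=bot.sense(); print(np.round(q2R(s0["tcp_rot"]),3))
E
python3 g.py
```

```text
ph [0.6183 0.0135 0.189 ]
ph [0.6165 0.0123 0.1891 0.0041]
[[0.6, -0.1], [0.0, -0.4], [-0.1, -1.3], [-0.4, -0.7], [0.8, 0.8], [0.9, -0.5], [-0.1, -0.6], [1.1, -1.3], [-1.1, -0.2], [0.1, -0.2], [-0.8, 1.0], [-1.6, -0.0], [0.1, -0.2], [0.2, -1.4], [-0.2, 1.2], [-0.9, 0.6]]
st [ 0.4381  0.2644 -0.1984]
st [ 0.4386  0.2655 -0.1947 -0.0031]
[[-0.3, -0.4], [-0.7, 0.2], [0.0, -0.0], [1.0, 0.4], [1.8, -0.2], [-1.3, 0.1]]
rk [ 0.4114 -0.2664 -0.2334]
rk [ 4.114e-01 -2.664e-01 -2.335e-01  3.000e-04]
[[-1.1, -0.6], [0.9, 0.3], [0.5, -0.1], [-1.0, -0.3], [-1.1, -0.6], [-0.0, 2.4], [0.7, -0.2]]
[[ 0.362 -0.001 -0.932]
 [ 0.932 -0.001  0.362]
 [-0.002 -1.     0.   ]]
```

```bash
cat > go.py <<'E'
from h import *
import sys
# usage: go.py x y z yaw : TCP target -> shift/turn in tool axes
def plan(x,y,z,yaw,s=None):
    s=s or bot.sense(); M=q2R(s["tcp_rot"]); c,n=np.cos(yaw),np.sin(yaw)
    D=np.array([[c,0,-n],[n,0,c],[0,-1,0]])
    sh=M.T@(np.array([x,y,z])-s["tcp_pos"]); rv=R.from_matrix(M.T@D).as_rotvec()
    return sh,rv
if __name__=="__main__":
    s=bot.sense(); M=q2R(s["tcp_rot"])
    print("t",round(s["t"],2),"tcp",np.round(s["tcp_pos"],4),"yaw",round(np.arctan2(M[1,0],M[0,0]),4),"F",np.round(s["contact_force"],1),"gap",round(s["finger_gap"],4),"j",np.round(s["joint_positions"],2))
    if len(sys.argv)>4:
        sh,rv=plan(*map(float,sys.argv[1:5])); print("shift",np.round(sh,4).tolist(),"turn",np.round(rv,4).tolist())
E
python3 go.py .438 .264 .27 -.2
```

```text
t 0.15 tcp [0.2261 0.5821 0.2555] yaw 1.2 F [ 0.  -0.3 -0.6] gap 0.0852 j [ 1.02  0.53  1.43  0.    1.18 -0.18]
shift [-0.2197, -0.0142, -0.3127] turn [0.0009, 1.4, -0.0017]
```

Request:
{"op": "apply_moves", "data": {
  "targets": [
    [0, [-0.22, -0.014, -0.313], [0, 1.4, 0]],
    [0, [-0.22, -0.014, -0.313], [0, 1.4, 0]],
    [0, [-0.22, -0.014, -0.313], [0, 1.4, 0]],
    [0, [-0.22, -0.014, -0.313], [0, 1.4, 0]],
    [0, [-0.22, -0.014, -0.313], [0, 1.4, 0]]
  ],
  "newtons": 30
}}

```text
t: 0.78
tcp_pos: [0.4, 0.3206, 0.2673]
tcp_rot: [-0.701, 0.702, 0.09, -0.091]
contact_force: [0.4, 0.1, -0.6]
finger_gap: 0.0851
```

```bash
python3 go.py .438 .264 .27 -.2
```

```text
t 0.78 tcp [0.4    0.3206 0.2673] yaw 0.2566 F [ 0.4  0.1 -0.6] gap 0.0851 j [ 0.46  0.36  1.7  -0.    1.08  0.2 ]
shift [0.0224, -0.0026, -0.0644] turn [0.0011, 0.4566, -0.0003]
```

Request:
{"op": "apply_moves", "data": {
  "targets": [
    [0, [0.022, -0.003, -0.064], [0, 0.457, 0]],
    [0, [0.022, -0.003, -0.064], [0, 0.457, 0]],
    [0, [0.022, -0.003, -0.064], [0, 0.457, 0]],
    [0, [0.022, -0.003, -0.064], [0, 0.457, 0]]
  ]
}}

```text
t: 1.27
tcp_pos: [0.4375, 0.2639, 0.2702]
tcp_rot: [-0.703, 0.704, -0.071, 0.07]
contact_force: [-0.3, -0.5, 0.8]
finger_gap: 0.0855
```

```bash
python3 -c "
from h import *
snap('w1','wrist')"; python3 go.py
```

```text
t 1.32 tcp [0.4374 0.2642 0.2702] yaw -0.199 F [ 0.  -0.7  1. ] gap 0.0855 j [ 0.32  0.36  1.7  -0.    1.09  0.52]
```

View pics/w1.png

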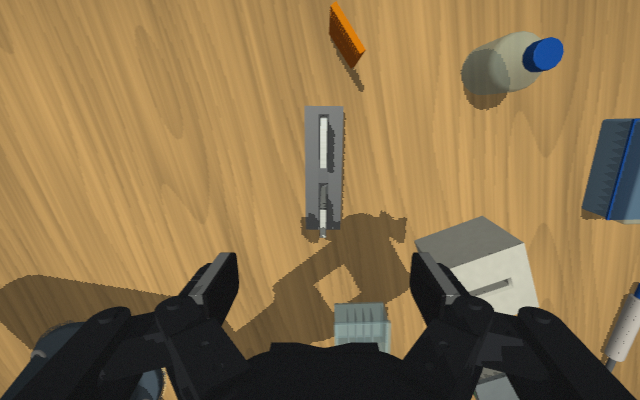

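Run:
```python
import cv2
im=cv2.imread("pics/w1.png")[95:250,270:380]
cv2.imwrite("pics/w1c.png",cv2.resize(im,None,fx=3.8,fy=3.8,interpolation=cv2.INTER_CUBIC))
```

```text
(no output)
```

View pics/w1c.png

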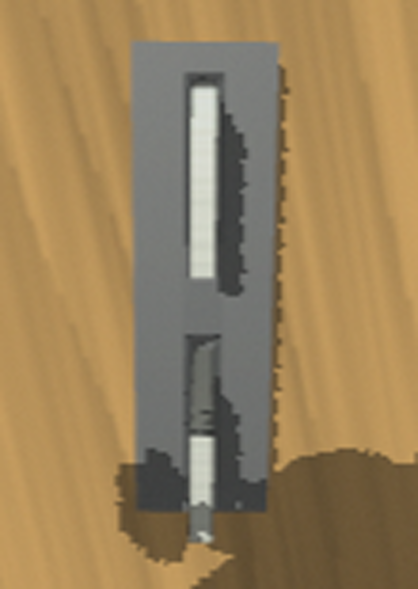

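```bash
cat > w1.py <<'E'
from h import *
import pickle
s=pickle.load(open("pics/w1.pkl","rb")); T=camT("wrist",s)
w=lambda l,u,v:(l,np.array([270+u/3.8-.4,95+v/3.8-.4]),"wrist",T)
a=.022;b=.075
pts=[w((-a,b,.04),132,42),w((a,b,.04),278,42),w((a,-b,.04),268,510),w((-a,-b,.04),137,510)]
x,f=fit(pts,(.44,.26,-.2)); print(np.round(x,4),f.tolist())
x2,f=fit(pts,(.44,.26,-.2),True); print(np.round(x2,4),f.tolist())
p=np.array([x[0],x[1],0])+Rz(x[2])@[0,.04,0]; print("slot",p)
a,b=.003,.023
pts=[w((-a,b,.11),190,86),w((a,b,.11),216.5,86),w((a,-b,.11),215,278),w((-a,-b,.11),190,278)]
x,f=fit(pts,(.44,.26,-.2)); print("slide",np.round(x,4),f.tolist())
x,f=fit(pts,(.44,.26,-.2),True); print("slide",np.round(x,4),f.tolist())
E
python3 w1.py; python3 -c "
import cv2
t=cv2.imread('pics/top0.png');s=cv2.imread('pics/side0.png')
a=cv2.resize(t[215:250,200:270],(560,280),interpolation=cv2.INTER_CUBIC)
b=cv2.resize(s[145:225,190:250],(420,560),interpolation=cv2.INTER_CUBIC)
cv2.imwrite('pics/d1.png',a);cv2.imwrite('pics/d2.png',b)"
```

```text
[ 0.4394  0.2703 -0.2055] [[-0.4, -0.4], [0.3, -0.2], [0.1, 0.5], [-0.0, 0.3]]
[ 0.4393  0.27   -0.2054 -0.0023] [[-0.3, -0.1], [0.2, 0.1], [-0.0, 0.1], [0.1, -0.1]]
slot [0.44756331 0.30944553 0.        ]
slide [ 0.4473  0.3097 -0.2047] [[0.2, 0.2], [-0.2, 0.2], [-0.1, -0.2], [0.1, -0.2]]
slide [ 0.4473  0.3099 -0.2047  0.0022] [[0.2, -0.0], [-0.2, -0.0], [-0.1, 0.0], [0.1, 0.0]]
```

View pics/d1.png

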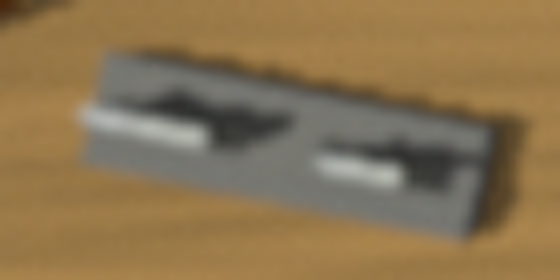

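View pics/d2.png

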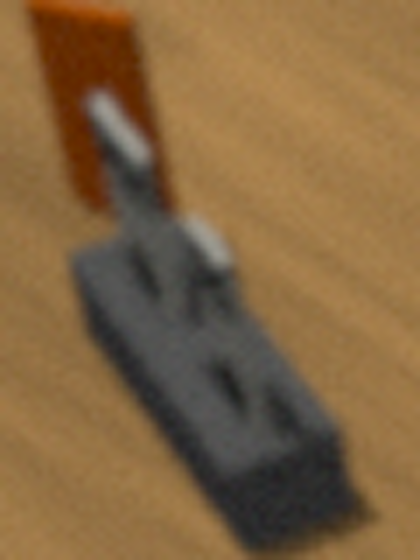

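```bash
cat >> w1.py <<'E'
a=((148/8+200-.4,127/8+215-.4),"top",camT("top")); b=((120/7+190-.4,128/7+145-.4),"side",camT("side")); c=((323,142.5),"wrist",T)
for o in ([a,b],[a,c],[b,c],[a,b,c]): print(np.round(tri(o),4))
for o in (a,b,c): print(np.round(atz(*o,.11),4))
E
python3 w1.py|tail -7; python3 go.py .4473 .3095 .2 -.205
```

```text
[0.4451 0.3055 0.1139]
[0.4458 0.3092 0.0976]
[0.4477 0.3101 0.1102]
[0.4464 0.3084 0.1107]
[0.4445 0.3067 0.11  ]
[0.4482 0.3102 0.11  ]
[0.4474 0.3103 0.11  ]
t 1.32 tcp [0.4374 0.2642 0.2702] yaw -0.199 F [ 0.  -0.7  1. ] gap 0.0855 j [ 0.32  0.36  1.7  -0.    1.09  0.52]
shift [0.0008, 0.0702, 0.0465] turn [0.0013, 0.006, -0.0004]
```

Request:
{"op": "apply_moves", "data": {
  "targets": [
    [0, [0.001, 0.05, 0.0465], [0.001, 0.006, 0]],
    [0, [0.001, 0.09, 0.0465], [0.001, 0.006, 0]],
    [0, [0.001, 0.1, 0.0465], [0.001, 0.006, 0]],
    [0, [0.001, 0.1, 0.0465], [0.001, 0.006, 0]]
  ]
}}

```text
t: 1.82
tcp_pos: [0.4472, 0.3094, 0.1701]
tcp_rot: [-0.703, 0.704, -0.073, 0.071]
contact_force: [-0.2, -0.2, 1.3]
finger_gap: 0.0854
```

```bash
python3 -c "
from h import *
snap('w2','wrist')"; python3 go.py .4475 .31 .103 -.205
```

```text
t 1.88 tcp [0.4479 0.3096 0.1711] yaw -0.2045 F [ 0.3 -0.4  0.2] gap 0.0855 j [ 0.4   0.54  1.72 -0.    0.89  0.6 ]
shift [-0.0006, 0.0681, 0.0003] turn [-0.0003, 0.0005, 0.0007]
```

View pics/w2.png

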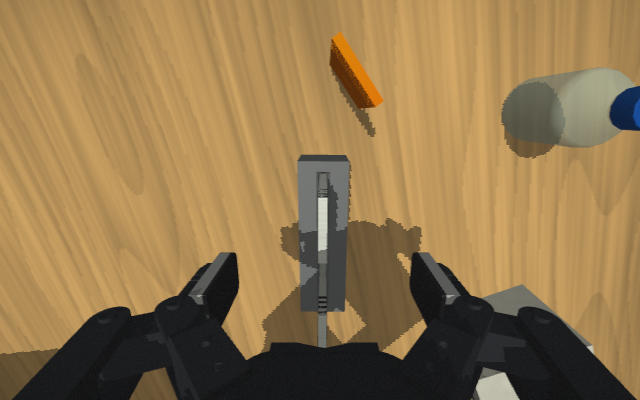

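Run:
```python
from h import *
import pickle
s=pickle.load(open("pics/w2.pkl","rb"));T=camT("wrist",s)
for l in ((-.003,.023),(.003,.023),(.003,-.023),(-.003,-.023)):
    P=np.array([.4475,.31,.11])+Rz(-.205)@[*l,0]; print(proj(P,"wrist",T).round(1))
im=cv2.imread("pics/w2.png")[165:275,270:380]
cv2.imwrite("pics/w2c.png",cv2.resize(im,None,fx=5,fy=5,interpolation=cv2.INTER_CUBIC))
```

```text
[[317.7 196.9]]
[[327.2 196.9]]
[[326.9 262.5]]
[[318.  262.5]]
```

View pics/w2c.png

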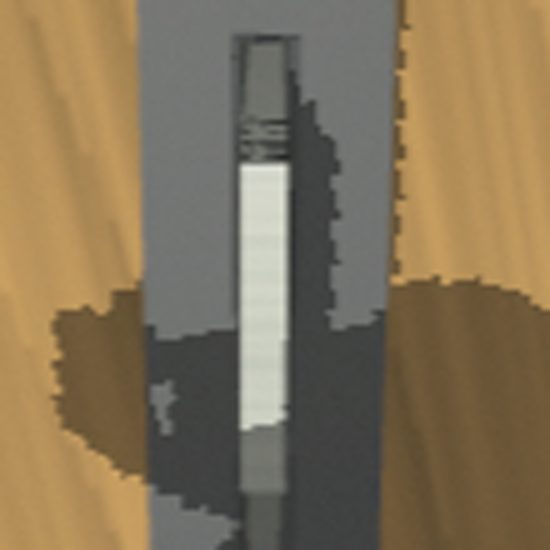

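Request:
{"op": "apply_moves", "data": {
  "targets": [
    [0, [-0.0005, 0.05, 0], [0, 0, 0]],
    [0, [-0.0005, 0.068, 0], [0, 0, 0]],
    [0, [-0.0005, 0.068, 0], [0, 0, 0]],
    [255, [-0.0005, 0.068, 0], [0, 0, 0]],
    [255, [-0.0005, 0.068, 0], [0, 0, 0]]
  ],
  "newtons": 30
}}

```text
t: 2.5
tcp_pos: [0.4486, 0.3101, 0.1047]
tcp_rot: [0.704, -0.703, 0.071, -0.073]
contact_force: [0.9, -0.3, 0.3]
finger_gap: 0.0518
```

Request:
{"op": "apply_moves", "data": {
  "targets": [
    [255, [0, 0, 0], [0, 0, 0]],
    [255, [0, 0, 0], [0, 0, 0]],
    [255, [0, 0, 0], [0, 0, 0]]
  ]
}}

```text
t: 2.88
tcp_pos: [0.4476, 0.3104, 0.1052]
tcp_rot: [0.704, -0.703, 0.072, -0.073]
contact_force: [-2.8, 1.8, 4.3]
finger_gap: 0.0055
```

```bash
python3 go.py .4475 .31 .103 -.205
```

```text
t 2.88 tcp [0.4476 0.3104 0.1052] yaw -0.2056 F [-2.8  1.8  4.3] gap 0.0055 j [0.4  0.65 1.76 0.   0.73 0.6 ]
shift [0.0, 0.0022, -0.0004] turn [-0.0025, -0.0006, 0.0012]
```

Request:
{"op": "apply_moves", "data": {
  "targets": [
    [255, [0, -0.03, 0], [0, 0, 0]],
    [255, [0, -0.07, 0], [0, 0, 0]],
    [255, [0, -0.12, 0], [0, 0, 0]],
    [255, [0, -0.15, 0], [0, 0, 0]],
    [255, [0, -0.15, 0], [0, 0, 0]]
  ]
}}

```text
t: 3.5
tcp_pos: [0.4485, 0.3107, 0.2576]
tcp_rot: [0.705, -0.702, 0.07, -0.075]
contact_force: [-0.0, 0.1, -0.5]
finger_gap: 0.0054
```

```bash
python3 go.py .5 .1 .27 -1.38
```

```text
t 3.5 tcp [0.4485 0.3107 0.2576] yaw -0.2053 F [-0.   0.1 -0.5] gap 0.0054 j [0.4  0.42 1.64 0.   1.08 0.6 ]
shift [0.0934, -0.0129, -0.1957] turn [-0.0088, 1.1747, 0.0021]
```

Request:
{"op": "apply_moves", "data": {
  "targets": [
    [255, [0.02, -0.013, -0.04], [-0.009, 0.18, 0]],
    [255, [0.05, -0.013, -0.1], [-0.009, 0.36, 0]],
    [255, [0.09, -0.013, -0.16], [-0.009, 0.54, 0]],
    [255, [0.093, -0.013, -0.196], [-0.009, 0.72, 0]],
    [255, [0.093, -0.013, -0.196], [-0.009, 0.9, 0]]
  ]
}}

```text
t: 4.12
tcp_pos: [0.499, 0.0964, 0.268]
tcp_rot: [-0.598, 0.601, -0.375, 0.375]
contact_force: [0.5, 0.3, -0.0]
finger_gap: 0.0057
```

```bash
python3 go.py .5 .1 .27 -1.38
```

```text
t 4.12 tcp [0.499  0.0964 0.268 ] yaw -1.1168 F [ 0.5  0.3 -0. ] gap 0.0057 j [-0.03  0.36  1.71 -0.    1.08  1.09]
shift [-0.0028, -0.002, 0.0025] turn [0.0029, 0.2632, 0.0023]
```

Request:
{"op": "apply_moves", "data": {
  "targets": [
    [255, [-0.003, -0.002, 0.0025], [0.003, 0.263, 0.002]],
    [255, [-0.003, -0.002, 0.0025], [0.003, 0.263, 0.002]],
    [255, [-0.003, -0.002, 0.0025], [0.003, 0.263, 0.002]]
  ]
}}

```text
t: 4.5
tcp_pos: [0.4989, 0.1001, 0.2683]
tcp_rot: [-0.545, 0.546, -0.451, 0.449]
contact_force: [0.3, 0.5, -0.1]
finger_gap: 0.0058
```

```bash
python3 -c "
from h import *
snap('w3','wrist')"; python3 go.py
```

```text
t 4.55 tcp [0.4991 0.1002 0.2686] yaw -1.3783 F [ 0.3 -0.3  0.4] gap 0.0054 j [-0.02  0.36  1.7  -0.    1.08  1.36]
```

View pics/w3.png

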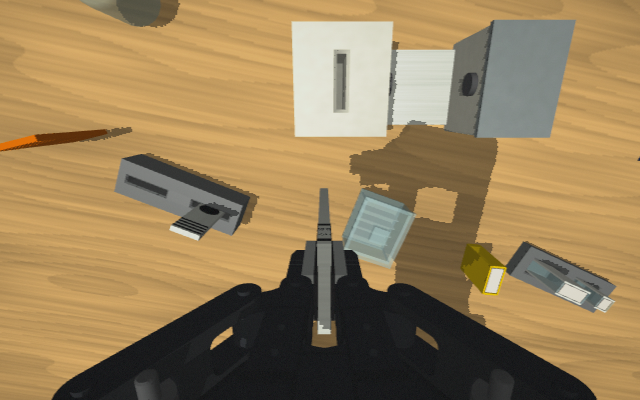

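Run:
```python
import cv2
im=cv2.imread("pics/w3.png")
cv2.imwrite("pics/w3a.png",cv2.resize(im[10:150,280:410],None,fx=4,fy=4,interpolation=cv2.INTER_CUBIC))
cv2.imwrite("pics/w3b.png",cv2.resize(im[180:350,280:370],None,fx=3.5,fy=3.5,interpolation=cv2.INTER_CUBIC))
```

```text
(no output)
```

View pics/w3a.png

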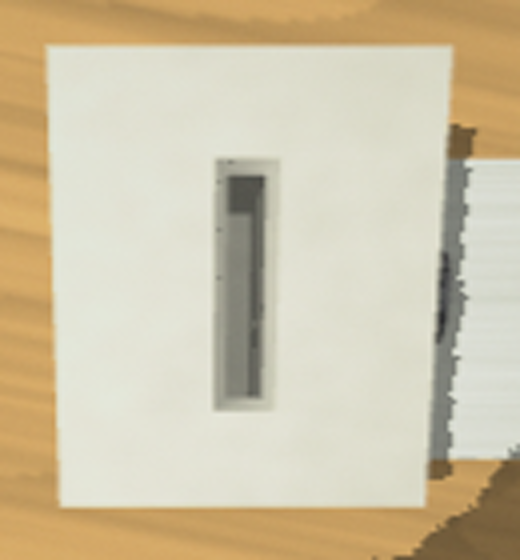

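View pics/w3b.png

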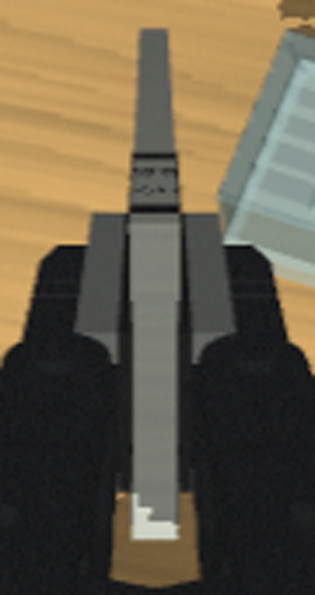

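```bash
cat > w3.py <<'E'
from h import *
import pickle
s=pickle.load(open("pics/w3.pkl","rb")); T=camT("wrist",s)
w=lambda l,u,v:(l,np.array([280+u/4-.4,10+v/4-.4]),"wrist",T)
h=.09
L=[w((.05,.135,h),46,45),w((.05,.045,h),453,45),w((-.05,.045,h),425,507),w((-.05,.135,h),60,507)]
x,f=fit(L,(.6,0,.2)); print(np.round(x,4),f.tolist())
x2,f=fit(L,(.6,0,.2),True); print(np.round(x2,4),f.tolist())
a,b=.0275,.0075
S=[w((a,b,h),214,158),w((a,-b,h),280,158),w((-a,-b,h),276,411),w((-a,b,h),212,411)]
xs,f=fit(S,(.6,.1,.2)); print("slot",np.round(xs,4),f.tolist())
xs2,f=fit(S,(.6,.1,.2),True); print("slot",np.round(xs2,4),f.tolist())
print("slot from block",x[:2]+(Rz(x[2])@[0,.09,0])[:2])
# slide in tool frame
K=CAL["wrist"]["mount"]
tw=lambda u,v:np.array([280+u/3.5-.4,180+v/3.5-.4])
pp=[((-1,1),tw(130,213)),((1,1),tw(180,213)),((1,-1),tw(179,540)),((-1,-1),tw(131,540))]
def g(p): # x,y(top),z, rot vec
    M=R.from_rotvec([p[3],p[4],0]).as_matrix(); o=np.array(p[:3])
    return np.concatenate([proj(M@[.003*i,0,.023*k]+o,"wrist",K)[0]-uv for (i,k),uv in pp])
r=least_squares(g,[0,-.01,0,0,0]); print("slide tool",np.round(r.x,4),r.fun.round(1))
p=r.x; M=R.from_rotvec([p[3],p[4],0]).as_matrix()
for i in (-1,1):
  print("foot pred",proj(M@[.002*i,.1,.020]+p[:3],"wrist",K),proj(M@[.003*i,.095,.023]+p[:3],"wrist",K), "obs",tw(139,28),tw(168,28))
E
python3 w3.py
```

```text
[0.6196 0.0154 0.1925] [[0.0, 0.1], [-0.0, 0.0], [0.1, -0.1], [-0.1, -0.0]]
[6.196e-01 1.540e-02 1.925e-01 1.000e-04] [[0.0, 0.0], [0.0, 0.0], [0.1, -0.1], [-0.1, -0.0]]
slot [0.6024 0.1038 0.196 ] [[-0.0, -0.0], [0.0, -0.1], [-0.2, 0.0], [0.2, 0.1]]
slot [ 6.024e-01  1.038e-01  1.960e-01 -2.000e-04] [[-0.0, 0.0], [0.0, -0.1], [-0.2, -0.0], [0.2, 0.1]]
slot from block [0.60240829 0.10370431]
slide tool [-0.     -0.0062  0.0017 -0.0166 -0.0002] [-0.1 -0.   0.1 -0.  -0.3  0.   0.3  0. ]
foot pred [[321.01882624 190.15950311]] [[319.57047879 187.76526578]] obs [319.31428571 187.6       ] [327.6 187.6]
foot pred [[326.40191025 190.15785047]] [[327.85900943 187.76279288]] obs [319.31428571 187.6       ] [327.6 187.6]
```

```bash
python3 go.py .6020 .1037 .2 -1.3775
```

```text
t 4.55 tcp [0.4991 0.1002 0.2686] yaw -1.3783 F [ 0.3 -0.3  0.4] gap 0.0054 j [-0.02  0.36  1.7  -0.    1.08  1.36]
shift [0.0162, 0.0683, 0.1019] turn [0.0028, -0.0008, -0.0003]
```

Request:
{"op": "apply_moves", "data": {
  "targets": [
    [255, [0.008, 0.01, 0.05], [0.003, -0.001, 0]],
    [255, [0.016, 0.03, 0.095], [0.003, -0.001, 0]],
    [255, [0.016, 0.06, 0.102], [0.003, -0.001, 0]],
    [255, [0.016, 0.068, 0.102], [0.003, -0.001, 0]],
    [255, [0.016, 0.068, 0.102], [0.003, -0.001, 0]]
  ]
}}

```text
t: 5.18
tcp_pos: [0.6008, 0.1041, 0.1995]
tcp_rot: [-0.546, 0.547, -0.45, 0.448]
contact_force: [-0.2, -0.8, -1.1]
finger_gap: 0.0058
```

```bash
python3 -c "
from h import *
snap('w4','wrist');snap('s4','side')"; python3 go.py .6020 .1037 .124 -1.3775;python3 - <<'E'
import cv2
im=cv2.imread("pics/w4.png");s=cv2.imread("pics/s4.png")
cv2.imwrite("pics/w4a.png",cv2.resize(im[100:360,230:430],None,fx=3,fy=3,interpolation=cv2.INTER_CUBIC)[:600])
cv2.imwrite("pics/s4a.png",cv2.resize(s[100:250,260:410],None,fx=4,fy=4,interpolation=cv2.INTER_CUBIC))
E
```

```text
t 5.28 tcp [0.6019 0.104  0.2012] yaw -1.3768 F [ 0.5  0.6 -0.1] gap 0.0053 j [-0.01  0.57  1.52  0.    1.04  1.36]
shift [0.0004, 0.0772, -0.0001] turn [-0.0012, 0.0007, -0.0001]
```

View pics/w4a.png

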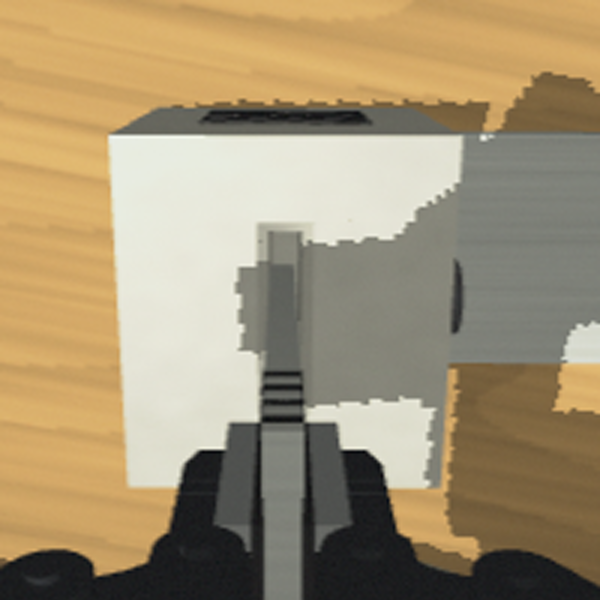

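View pics/s4a.png

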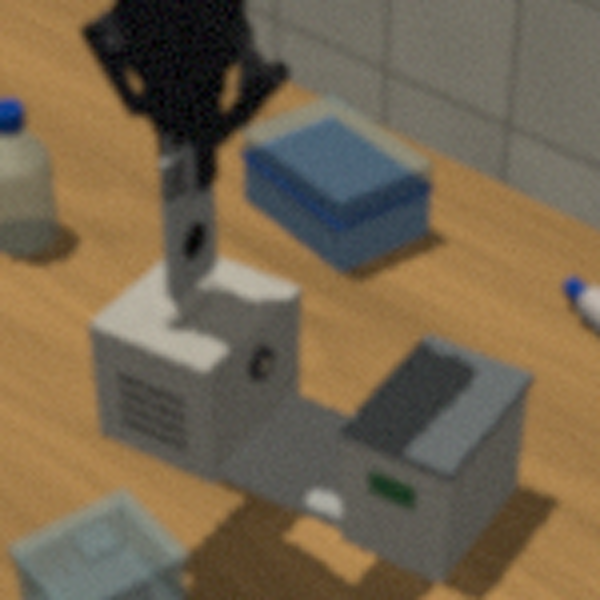

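Request:
{"op": "apply_moves", "data": {
  "targets": [
    [255, [0.0004, 0.012, 0], [0, 0, 0]],
    [255, [0.0004, 0.025, 0], [0, 0, 0]],
    [255, [0.0004, 0.035, 0], [0, 0, 0]],
    [255, [0.0004, 0.045, 0], [0, 0, 0]],
    [255, [0.0004, 0.045, 0], [0, 0, 0]]
  ]
}}

```text
t: 5.9
tcp_pos: [0.6016, 0.1037, 0.155]
tcp_rot: [-0.546, 0.546, -0.45, 0.449]
contact_force: [-0.3, -0.5, -0.2]
finger_gap: 0.0058
```

```bash
python3 go.py .6020 .1037 .124 -1.3775
```

```text
t 5.9 tcp [0.6016 0.1037 0.155 ] yaw -1.3769 F [-0.3 -0.5 -0.2] gap 0.0058 j [-0.01  0.63  1.56  0.    0.95  1.36]
shift [0.0001, 0.031, 0.0004] turn [0.0007, 0.0006, -0.0005]
```

Request:
{"op": "apply_moves", "data": {
  "targets": [
    [255, [0, 0.012, 0], [0, 0, 0]],
    [255, [0, 0.024, 0], [0, 0, 0]],
    [255, [0, 0.03, 0], [0, 0, 0]],
    [255, [0, 0.032, 0], [0, 0, 0]],
    [255, [0, 0.033, 0], [0, 0, 0]]
  ]
}}

```text
t: 6.52
tcp_pos: [0.6017, 0.1038, 0.1251]
tcp_rot: [0.546, -0.546, 0.449, -0.449]
contact_force: [-6.0, 0.2, 22.8]
finger_gap: 0.0053
```

```bash
python3 -c "
from h import *
snap('w5','wrist')"; python3 go.py .6020 .1037 .124 -1.3775;python3 - <<'E'
import cv2
im=cv2.imread("pics/w5.png")
cv2.imwrite("pics/w5a.png",cv2.resize(im[150:350,230:430],None,fx=3,fy=3,interpolation=cv2.INTER_CUBIC)[:600])
E
```

```text
t 6.58 tcp [0.6016 0.1038 0.1251] yaw -1.3766 F [-4.8 -0.1 17.9] gap 0.0053 j [-0.01  0.68  1.58  0.    0.89  1.36]
shift [0.0002, 0.0011, 0.0004] turn [0.0001, 0.0009, -0.0003]
```

View pics/w5a.png

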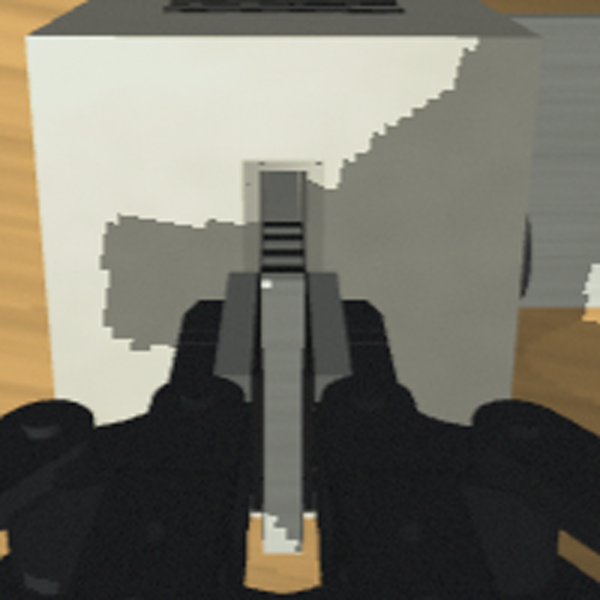

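Request:
{"op": "apply_moves", "data": {
  "targets": [
    [0, [0, 0, 0], [0, 0, 0]],
    [0, [0, 0, 0], [0, 0, 0]],
    [0, [0, -0.02, 0], [0, 0, 0]],
    [0, [0, -0.07, 0], [0, 0, 0]],
    [0, [0, -0.13, 0], [0, 0, 0]]
  ]
}}

```text
t: 7.2
tcp_pos: [0.6007, 0.1037, 0.2544]
tcp_rot: [-0.545, 0.547, -0.451, 0.448]
contact_force: [1.2, -0.3, 0.3]
finger_gap: 0.0854
```

```bash
python3 go.py .5 .05 .27 -1.0
```

```text
t 7.2 tcp [0.6007 0.1037 0.2544] yaw -1.3768 F [ 1.2 -0.3  0.3] gap 0.0854 j [-0.01  0.51  1.47  0.    1.16  1.36]
shift [0.0332, -0.0152, -0.1092] turn [0.0043, -0.3768, -0.0021]
```

Request:
{"op": "apply_moves", "data": {
  "targets": [
    [0, [0, -0.015, -0.06], [0, 0, 0]],
    [0, [0, -0.015, -0.105], [0, 0, 0]],
    [0, [0, -0.015, -0.105], [0, 0, 0]],
    [0, [0, -0.015, -0.105], [0, 0, 0]]
  ]
}}

```text
t: 7.7
tcp_pos: [0.4986, 0.0834, 0.2699]
tcp_rot: [-0.545, 0.547, -0.45, 0.448]
contact_force: [-0.2, -1.0, -0.6]
finger_gap: 0.0857
```

```bash
python3 -c "
from h import *
s,im=snap('w6','wrist')
cv2.imwrite('pics/w6a.png',cv2.resize(im[0:180,270:450,::-1],None,fx=3.3,fy=3.3,interpolation=cv2.INTER_CUBIC))
"; python3 go.py
```

```text
t 7.75 tcp [0.4991 0.0834 0.2698] yaw -1.3768 F [ 0.2 -0.3  0.2] gap 0.0851 j [-0.06  0.35  1.71  0.    1.09  1.32]
```

View pics/w6a.png

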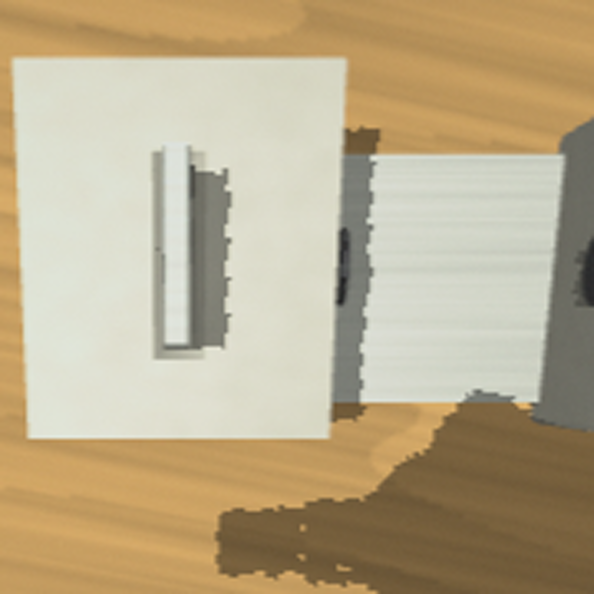

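```bash
python3 - <<'E'
from h import *
import pickle
s=pickle.load(open("pics/w6.pkl","rb")); T=camT("wrist",s)
w=lambda l,u,v:(l,np.array([270+u/3.3-.4,v/3.3-.4]),"wrist",T)
a,b=.023,.003
S=[w((a,b,0.13),163,146),w((a,-b,0.13),189,146),w((-a,-b,0.13),190,346),w((-a,b,0.13),165,346)]
for z in (0,1):
    x,f=fit(S,(.6,.1,.2),z); print(np.round(x,4),f.tolist(),Rz(-.1925)@[x[0]-.6024,x[1]-.1037,0])
E
python3 go.py .42 -.262 .27 -.2334
```

```text
[0.6003 0.1039 0.2014] [[0.1, -0.5], [-0.1, -0.5], [-0.2, 0.5], [0.2, 0.6]] [-0.00200445  0.00060606  0.        ]
[ 0.6008  0.104   0.2013 -0.0043] [[0.2, 0.0], [-0.2, -0.1], [-0.2, -0.0], [0.2, 0.1]] [-0.00148839  0.00061555  0.        ]
t 7.75 tcp [0.4991 0.0834 0.2698] yaw -1.3768 F [ 0.2 -0.3  0.2] gap 0.0851 j [-0.06  0.35  1.71  0.    1.09  1.32]
shift [0.3236, -0.0, -0.1442] turn [0.0023, -1.1434, -0.0027]
```

Request:
{"op": "apply_moves", "data": {
  "targets": [
    [0, [0.06, 0, -0.027], [0.002, -0.18, 0]],
    [0, [0.12, 0, -0.054], [0.002, -0.36, 0]],
    [0, [0.18, 0, -0.08], [0.002, -0.54, 0]],
    [0, [0.24, 0, -0.107], [0.002, -0.72, 0]],
    [0, [0.3, 0, -0.134], [0.002, -0.9, 0]]
  ]
}}

```text
t: 8.38
tcp_pos: [0.4404, -0.1833, 0.2697]
tcp_rot: [0.679, -0.679, 0.198, -0.198]
contact_force: [0.7, 0.8, -0.4]
finger_gap: 0.0853
```

```bash
python3 go.py .412 -.275 .25 -.2334
```

```text
t 8.38 tcp [ 0.4404 -0.1833  0.2697] yaw -0.5672 F [ 0.7  0.8 -0.4] gap 0.0853 j [-0.63  0.31  1.78  0.    1.06 -0.06]
shift [0.0253, 0.0196, -0.0926] turn [-0.0005, -0.3338, -0.0008]
```

Request:
{"op": "apply_moves", "data": {
  "targets": [
    [0, [0.013, 0.01, -0.05], [0, -0.17, 0]],
    [0, [0.025, 0.02, -0.093], [0, -0.334, 0]],
    [0, [0.025, 0.02, -0.093], [0, -0.334, 0]],
    [0, [0.025, 0.02, -0.093], [0, -0.334, 0]]
  ]
}}

```text
t: 8.88
tcp_pos: [0.412, -0.2753, 0.2491]
tcp_rot: [0.703, -0.702, 0.083, -0.082]
contact_force: [-1.0, 0.0, -0.2]
finger_gap: 0.0851
```

```bash
python3 -c "
from h import *
s,im=snap('w7','wrist')
"; python3 go.py
```

```text
t 8.93 tcp [ 0.4121 -0.2747  0.2494] yaw -0.2334 F [-0.1  0.1 -0. ] gap 0.0855 j [-0.81  0.36  1.76  0.    1.02 -0.58]
```

View pics/w7.png

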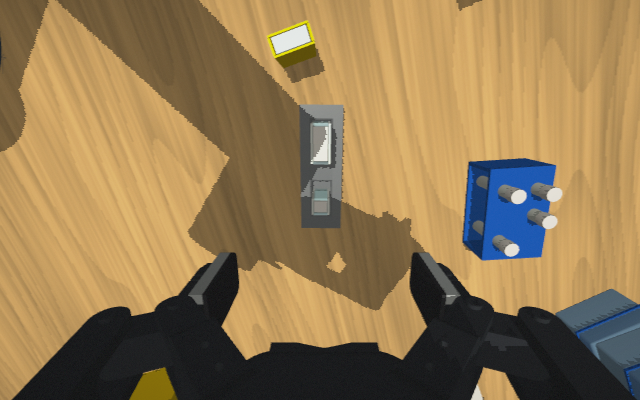

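Run:
```python
import cv2
im=cv2.imread("pics/w7.png")
cv2.imwrite("pics/w7a.png",cv2.resize(im[98:235,290:355],None,fx=4.3,fy=4.3,interpolation=cv2.INTER_CUBIC))
```

```text
(no output)
```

View pics/w7a.png

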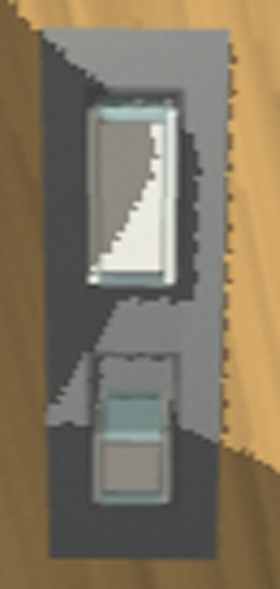

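```bash
python3 - <<'E'
from h import *
import pickle
s=pickle.load(open("pics/w7.pkl","rb")); T=camT("wrist",s)
w=lambda l,u,v:(l,np.array([290+u/4.3-.4,98+v/4.3-.4]),"wrist",T)
a,b,h=.025,.075,.017
S=[w((-a,b,h),40,30),w((a,b,h),229,30),w((a,-b,h),217,557),w((-a,-b,h),50,557)]
for z in (0,1):
    x,f=fit(S,(.41,-.26,-.2),z); print(np.round(x,4),f.tolist(),(Rz(x[2])@[0,.036,0]+[x[0],x[1],0]).round(4))
a,b,h=.010,.0205,.069
S=[w((-a,b,h),87,105),w((a,b,h),177,105),w((a,-b,h),175,286),w((-a,-b,h),89,286)]
for z in (0,1):
    x,f=fit(S,(.41,-.26,-.2),z); print("cuv",np.round(x,4),f.tolist())
E
python3 go.py .42 -.232 .13 -.225
```

```text
[ 0.4115 -0.2663 -0.2392] [[-0.2, -0.5], [0.1, -0.3], [0.2, 0.7], [-0.1, 0.5]] [ 0.42   -0.2313  0.    ]
[ 0.4114 -0.2667 -0.239  -0.003 ] [[0.0, -0.1], [-0.1, 0.1], [0.0, 0.1], [0.0, -0.1]] [ 0.4199 -0.2317  0.    ]
cuv [ 0.4201 -0.231  -0.2374] [[0.2, 0.2], [-0.3, 0.2], [-0.2, -0.2], [0.2, -0.3]]
cuv [ 0.4202 -0.2307 -0.2374  0.0037] [[0.1, -0.1], [-0.1, -0.0], [-0.1, 0.1], [0.1, 0.0]]
t 8.93 tcp [ 0.4121 -0.2747  0.2494] yaw -0.2334 F [-0.1  0.1 -0. ] gap 0.0855 j [-0.81  0.36  1.76  0.    1.02 -0.58]
shift [-0.002, 0.1195, 0.0432] turn [-0.0014, -0.0084, -0.0011]
```

Request:
{"op": "apply_moves", "data": {
  "targets": [
    [0, [-0.002, 0.05, 0.0435], [-0.001, 0.005, -0.001]],
    [0, [-0.002, 0.09, 0.0435], [-0.001, 0.005, -0.001]],
    [0, [-0.002, 0.11, 0.0435], [-0.001, 0.005, -0.001]],
    [0, [-0.002, 0.11, 0.0435], [-0.001, 0.005, -0.001]]
  ]
}}

```text
t: 9.43
tcp_pos: [0.4201, -0.2298, 0.1385]
tcp_rot: [0.703, -0.701, 0.084, -0.082]
contact_force: [0.1, -1.2, 0.4]
finger_gap: 0.0854
```

```bash
python3 - <<'E'
from h import *
s,im=snap('w8','wrist')
T=camT("wrist",s)
for l in ((-.01,.0205),(.01,.0205),(.01,-.0205),(-.01,-.0205)):
    P=np.array([.4201,-.231,.069])+Rz(-.238)@[*l,0]; print(proj(P,"wrist",T).round(1))
cv2.imwrite("pics/w8a.png",cv2.resize(im[130:300,220:430,::-1],None,fx=3.5,fy=3.5,interpolation=cv2.INTER_CUBIC))
E
python3 go.py .4201 -.231 .062 -.238
```

```text
[[307.8 199.5]]
[[338.  199.6]]
[[337.  255.5]]
[[308.6 255.4]]
t 9.47 tcp [ 0.4207 -0.2307  0.1394] yaw -0.2367 F [ 0.3 -0.1  0.6] gap 0.0856 j [-0.74  0.53  1.9   0.    0.72 -0.5 ]
shift [-0.0004, 0.0774, -0.0005] turn [-0.0008, 0.0013, -0.0007]
```

View pics/w8a.png

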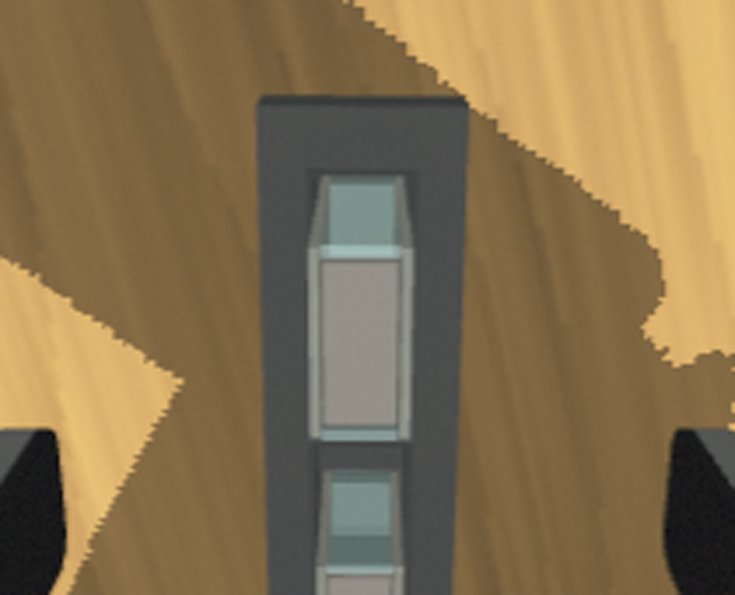

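Request:
{"op": "apply_moves", "data": {
  "targets": [
    [0, [-0.0005, 0.04, -0.0005], [-0.001, 0.001, -0.001]],
    [0, [-0.0005, 0.07, -0.0005], [-0.001, 0.001, -0.001]],
    [0, [-0.0005, 0.077, -0.0005], [-0.001, 0.001, -0.001]],
    [0, [-0.0005, 0.077, -0.0005], [-0.001, 0.001, -0.001]]
  ]
}}

```text
t: 9.98
tcp_pos: [0.4207, -0.2313, 0.0633]
tcp_rot: [-0.702, 0.703, -0.083, 0.084]
contact_force: [0.3, -1.0, -0.1]
finger_gap: 0.0856
```

Request:
{"op": "apply_moves", "data": {
  "targets": [
    [200, [0, 0, 0], [0, 0, 0]],
    [255, [0, 0, 0], [0, 0, 0]],
    [255, [0, 0, 0], [0, 0, 0]],
    [255, [0, 0, 0], [0, 0, 0]],
    [255, [0, 0, 0], [0, 0, 0]]
  ],
  "newtons": 25
}}

```text
t: 10.6
tcp_pos: [0.4203, -0.2311, 0.0634]
tcp_rot: [-0.702, 0.702, -0.083, 0.084]
contact_force: [-1.2, -0.1, 4.9]
finger_gap: 0.0196
```

```bash
python3 go.py .4201 -.231 .062 -.238
```

```text
t 10.6 tcp [ 0.4203 -0.2311  0.0634] yaw -0.2374 F [-1.2 -0.1  4.9] gap 0.0196 j [-0.74  0.68  1.94 -0.    0.52 -0.5 ]
shift [-0.0002, 0.0014, 0.0] turn [0.0006, 0.0006, 0.0008]
```

Request:
{"op": "apply_moves", "data": {
  "targets": [
    [255, [0, -0.02, 0], [0, 0, 0]],
    [255, [0, -0.05, 0], [0, 0, 0]],
    [255, [0, -0.09, 0], [0, 0, 0]],
    [255, [0, -0.13, 0], [0, 0, 0]],
    [255, [0, -0.155, 0], [0, 0, 0]]
  ]
}}

```text
t: 11.22
tcp_pos: [0.4207, -0.2313, 0.2202]
tcp_rot: [-0.701, 0.703, -0.083, 0.085]
contact_force: [-0.2, 0.0, -0.2]
finger_gap: 0.0192
```

```bash
python3 - <<'E'
from h import *
s,im=snap('w9','wrist')
cv2.imwrite("pics/w9a.png",cv2.resize(im[170:370,220:430,::-1],None,fx=3,fy=3,interpolation=cv2.INTER_CUBIC))
E
python3 go.py .6196 .0154 .22 .1925
```

```text
t 11.28 tcp [ 0.4219 -0.2322  0.2226] yaw -0.2372 F [1.1 0.3 1.8] gap 0.0199 j [-0.74  0.38  1.83  0.    0.92 -0.5 ]
shift [0.134, 0.0024, 0.2872] turn [0.0057, -0.4297, 0.0066]
```

View pics/w9a.png

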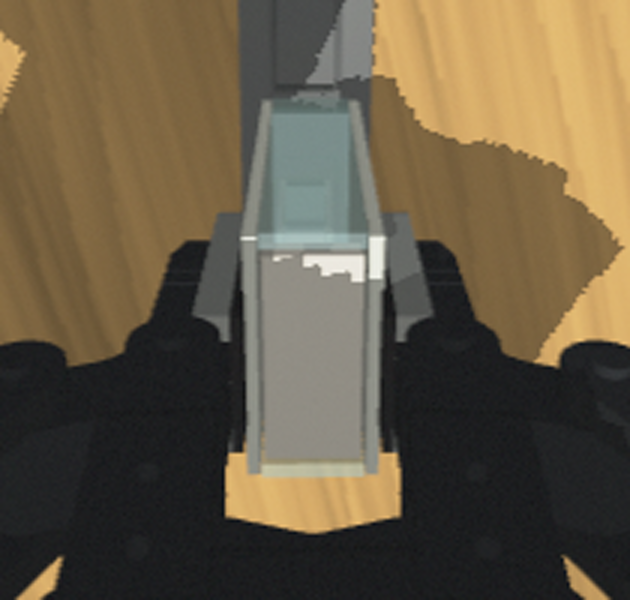

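```bash
cat > held.py <<'E'
from h import *
K=CAL["wrist"]["mount"]
def held(tw,far,near,bot_):
    pp=[((-.01,0,.0205),tw(*far[0])),((.01,0,.0205),tw(*far[1])),((.01,0,-.0205),tw(*near[1])),((-.01,0,-.0205),tw(*near[0])),((-.01,.064,.0205),tw(*bot_[0])),((.01,.064,.0205),tw(*bot_[1]))]
    def g(p):
        M=R.from_rotvec(p[3:]).as_matrix(); return np.concatenate([proj(M@np.array(l)+p[:3],"wrist",K)[0]-uv for l,uv in pp])
    r=least_squares(g,[0,-.006,0,0,0,0]); M=R.from_rotvec(r.x[3:]).as_matrix()
    print("top",np.round(r.x,4),r.fun.round(1),"centre",(M@[0,.032,0]+r.x[:3]).round(4))
if __name__=="__main__":
    held(lambda u,v:np.array([220+u/3-.3,170+v/3-.3]),((243,237),(384,237)),((248,474),(379,474)),((263,100),(359,100)))
E
python3 held.py
```

```text
top [ 0.0012 -0.0029 -0.0015  0.0087  0.0001  0.0056] [ 0.1 -0.  -0.1 -0.2 -0.5  0.1  0.5  0.3  0.3 -0.  -0.2 -0.1] centre [ 0.0011  0.0291 -0.0012]
```

Request:
{"op": "apply_moves", "data": {
  "targets": [
    [255, [0.02, 0.002, 0.04], [0, -0.06, 0]],
    [255, [0.05, 0.002, 0.1], [0, -0.15, 0]],
    [255, [0.08, 0.002, 0.155], [0, -0.24, 0]],
    [255, [0.1, 0.002, 0.21], [0, -0.33, 0]],
    [255, [0.12, 0.002, 0.255], [0.003, -0.4, 0.003]]
  ]
}}

```text
t: 11.9
tcp_pos: [0.5991, -0.0101, 0.2193]
tcp_rot: [-0.704, 0.706, 0.06, -0.058]
contact_force: [1.0, -0.5, -0.7]
finger_gap: 0.0195
```

```bash
python3 go.py .6183 .0164 .2 .1925
```

```text
t 11.9 tcp [ 0.5991 -0.0101  0.2193] yaw 0.1666 F [ 1.  -0.5 -0.7] gap 0.0195 j [-0.2   0.54  1.54 -0.    1.06 -0.37]
shift [0.0233, 0.0192, 0.023] turn [0.0027, -0.0259, 0.002]
```

Request:
{"op": "apply_moves", "data": {
  "targets": [
    [255, [0.015, 0, 0.015], [0.003, -0.026, 0.002]],
    [255, [0.023, 0.01, 0.023], [0.003, -0.026, 0.002]],
    [255, [0.023, 0.019, 0.023], [0.003, -0.026, 0.002]],
    [255, [0.023, 0.019, 0.023], [0.003, -0.026, 0.002]]
  ]
}}

```text
t: 12.4
tcp_pos: [0.6163, 0.0151, 0.1986]
tcp_rot: [0.704, -0.704, -0.066, 0.069]
contact_force: [-0.5, 0.2, -0.6]
finger_gap: 0.0197
```

```bash
python3 - <<'E'
from h import *
s,im=snap('w10','wrist')
E
python3 go.py .6183 .0164 .093 .1925
```

```text
t 12.45 tcp [0.6169 0.015  0.1994] yaw 0.1905 F [ 0.3 -0.5 -0.9] gap 0.0195 j [-0.16  0.58  1.51 -0.    1.05 -0.35]
shift [0.0019, 0.1064, 0.001] turn [-0.0008, -0.002, -0.0024]
```

View pics/w10.png

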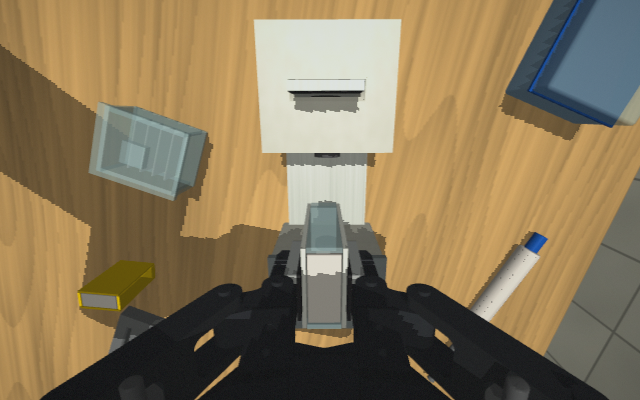

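Run:
```python
from h import *
import pickle
s=pickle.load(open("pics/w10.pkl","rb"));T=camT("wrist",s);h=.09
S=[((-.05,.135,h),np.array([254,19.]),"wrist",T),((.05,.135,h),np.array([401.,19]),"wrist",T),((.05,.045,h),np.array([394.,152.5]),"wrist",T),((-.05,.045,h),np.array([262.,152.5]),"wrist",T)]
for z in (0,1):
    x,f=fit(S,(.62,.01,.2),z); print(np.round(x,4),f.tolist())
im=cv2.imread("pics/w10.png"); cv2.imwrite("pics/w10a.png",cv2.resize(im[190:345,270:380],None,fx=3.8,fy=3.8,interpolation=cv2.INTER_CUBIC))
```

```text
[0.6202 0.0154 0.1931] [[-0.2, 0.1], [0.7, -0.4], [-1.1, 0.0], [0.3, 0.3]]
[ 6.202e-01  1.550e-02  1.930e-01 -3.000e-04] [[-0.1, 0.2], [0.6, -0.3], [-1.2, -0.1], [0.3, 0.2]]
```

View pics/w10a.png

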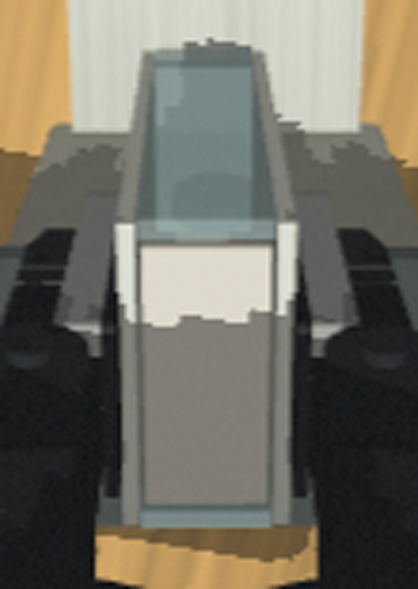

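Request:
{"op": "apply_moves", "data": {
  "targets": [
    [255, [0.002, 0.02, 0.001], [-0.001, -0.002, -0.002]],
    [255, [0.002, 0.05, 0.001], [-0.001, -0.002, -0.002]],
    [255, [0.002, 0.08, 0.001], [-0.001, -0.002, -0.002]],
    [255, [0.002, 0.1, 0.001], [-0.001, -0.002, -0.002]],
    [255, [0.002, 0.106, 0.001], [-0.001, -0.002, -0.002]]
  ]
}}

```text
t: 13.08
tcp_pos: [0.6175, 0.0154, 0.0924]
tcp_rot: [0.704, -0.704, -0.066, 0.068]
contact_force: [-0.4, 0.2, 0.4]
finger_gap: 0.0197
```

Request:
{"op": "apply_moves", "data": {
  "targets": [
    [255, [0, 0, 0], [0, 0, 0]],
    [255, [0, 0, 0], [0, 0, 0]]
  ]
}}

```text
t: 13.32
tcp_pos: [0.6181, 0.0149, 0.0935]
tcp_rot: [-0.704, 0.704, 0.067, -0.067]
contact_force: [-0.2, 0.1, -0.4]
finger_gap: 0.0193
```

```bash
python3 - <<'E'
from h import *
s,im=snap('w11','wrist'); s2,i2=snap('s11','side')
cv2.imwrite("pics/w11a.png",cv2.resize(im[60:360,200:440,::-1],None,fx=2,fy=2,interpolation=cv2.INTER_CUBIC))
cv2.imwrite("pics/s11a.png",cv2.resize(i2[100:250,260:410,::-1],None,fx=4,fy=4,interpolation=cv2.INTER_CUBIC))
E
python3 go.py .6185 .0164 .093 .1925
```

```text
t 13.43 tcp [0.6181 0.0152 0.0935] yaw 0.1907 F [-0.5  0.2 -0.1] gap 0.0195 j [-0.16  0.73  1.57 -0.    0.84 -0.35]
shift [0.0006, 0.0005, 0.0011] turn [0.0002, -0.0018, -0.0007]
```

View pics/w11a.png

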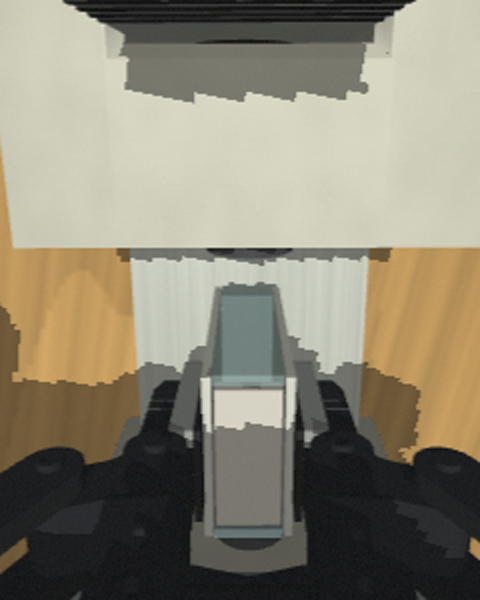

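View pics/s11a.png

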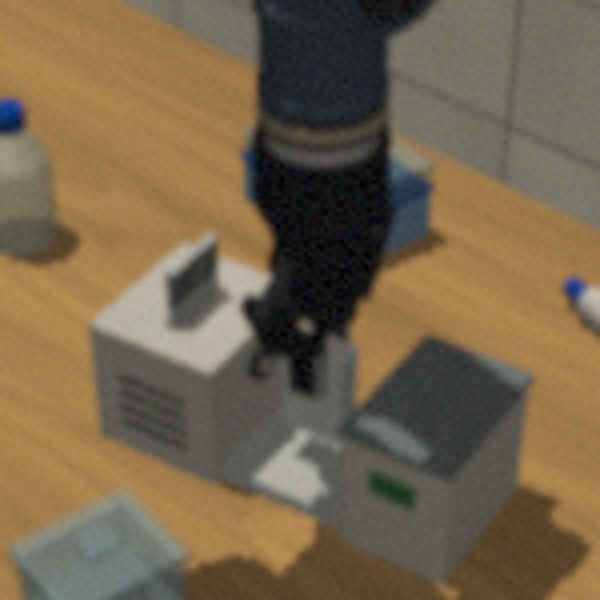

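Run:
```python
from held import *
held(lambda u,v:np.array([200+u/2-.25,60+v/2-.25]),((201,378),(298,378)),((206,536),(293,536)),((217,287),(280,287)))
s=bot.sense();M=q2R(s["tcp_rot"])
c=M@[.0008,.028,-.0012]+s["tcp_pos"]; print(c, Rz(-.1928)@(c-[.6199,.0154,.065]), s["joint_velocities"].round(3))
```

```text
top [ 0.0015 -0.0031 -0.002   0.0064 -0.0005  0.0017] [ 0.8 -0.1 -0.8 -0.2 -0.4  0.2  0.4  0.3  0.  -0.1  0.  -0.2] centre [ 0.0015  0.0289 -0.0017]
[0.61909813 0.01415812 0.06547652] [-0.00102497 -0.00106523  0.00047652] [ 0.003  0.003  0.002 -0.    -0.002 -0.002]
```

Cuvette centre is within about 1 mm of the beam on every axis, and steady. I'll hand the job in.

```bash
python3 -c "
from plant import bot
print(bot.close_job()); s=bot.sense(); print(s['t'],s['tcp_pos'],s['finger_gap'])"
```

```text
the job is handed in; nothing more can be done
None
the job is handed in; nothing more can be done
```

Both parts are done, and I handed the job in at about 13.4 s of the 64 s. It gave no verdict.

- **Filter slide:** I pressed it down to its stop in the lamp block's slot (about 20 N at the expected depth), let go and backed off. A wrist picture afterwards showed it standing about 2 mm from the slot centre, with its angle within 0.01 rad. The height from that one picture came out about 4 mm below the expected top of 130 mm. A free height fit from one view is only good to a few millimetres, so I took the slide as fully home.
- **Long cuvette:** I gripped it with 25 N by its frosted faces and lifted it out of the rack. It is held in the gap about 1 mm from the beam centre on every axis. It is tilted less than 0.01 rad, with the windows along the beam, and the arm feels no outside force.
- **Disagreements between checks:**
  - The overhead camera differed from the wrist camera by about 3 mm for the slide's position in the stand. I relied on the wrist camera, which matched the side camera.
  - The cuvette's height in the gripper came out as 26 mm below the TCP from the grasp height and 29 mm from the picture. I used 28 mm, well inside the 12 mm tolerance.
- **Other objects:** I touched nothing else knowingly. I did not measure the positions of the spare slide, small cuvette, jar, bottle and tubes again at the end.

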